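Turn up the glass bar's label, then hold the stock box open

TASK

Roll the round glass bar along its felt mat, without lifting it, until its paper label faces straight up, and let go of it there. Then raise the lid of the wooden stock box by its brass handle and hold it open at 60 degrees, so that a colleague can match the bar with the stock inside; the lid falls shut if let go, so finish while still holding it there. Leave everything else on the bench where it is.

Things in the scene. Friction and masses are not known exactly. Their poses are not given: they have to be found in the camera images.
- bar: round glass bar, diameter 36, length 140 mm, 0.35 kg, lying on the mat across the robot's forward direction (yaw within 0.45 rad); it rolls and soon stops when not pushed. Origin: middle of its axis. y axis: along the bar; z axis: out through the middle of a white paper label strip (17 x 90 mm) on its side. At the start the label faces away from the robot, z 1.4 rad off vertical: 25 mm of rolling towards the robot brings it up
- mat: grey felt mat, 280 (x) x 260 (y) x 3 mm, fixed to the bench; origin at the centre of its underside, the mat's top is 3 mm above the bench
- box: wooden stock box, 200 (x) x 220 (y) x 100 mm high, walls 8 mm, fixed to the bench, a paper label on its front; origin at the centre of its underside; its front faces along its own -x, towards the robot. The lid closes its top and is hinged along the upper edge of its back (+x) side
- lid (a joint): angle of the stock box's lid in rad: 0 shut (level), growing as it opens; 60 degrees is 1.047. The lid (200 x 220 x 8 mm, 0.28 kg) falls shut from any angle below about 1.5; the hinge is almost frictionless
- lid_handle (a point): middle of the brass handle on the lid: a round bar 11 mm thick, 100 mm long, parallel to the hinge line, its axis 35 mm above the lid's top, on two thin posts 85 mm apart, 30 mm back from the lid's front edge. Lid shut, it is 143.5 mm above the bench and 170 mm in front of the hinge line. It moves with the lid
- lid_hinge (a point): middle of the lid's hinge line, 100.5 mm above the bench, at the box's back; the hinge line runs along the box's y axis
- tweezers: steel tweezers, 140 x 9 x 5 mm, lying on the far part of the mat; origin under the middle of the thick part
- slab0: flat glass slab 20 x 50 x 8 mm on the near part of the mat, origin at the centre of its underside
- slab1: flat glass slab 20 x 50 x 8 mm on the near part of the mat, origin at the centre of its underside
- jar: glass jar, diameter 60 mm, height 85 mm, at the right side of the bench; origin at the centre of its underside
- carton: small open cardboard carton 80 x 110 x 50 mm at the left side of the bench; origin at the centre of its underside
- screwdriver: screwdriver 160 mm long lying at the left side of the bench
- bowl: white ceramic bowl, diameter 100 mm, height 40 mm, at the right side of the bench; origin at the centre of its underside
There are look-alikes about, which are no part of the job. Leave any purple look-alike of the bar alone.

How it is judged:
On the way:
1. the bar lies at rest on the mat with its label up, let go, the lid still shut (angle between bar's own z axis and vertical below 0.35 rad and x of bar in the frame of mat between -0.14 and 0.14 m and y of bar in the frame of mat between -0.13 and 0.13 m and height (world z) of bar between 0.017 and 0.027 m and linear speed of bar below 0.02 m/s and angular speed of bar below 0.6 rad/s and contact force between the fingers and bar below 0.2 N and value of joint lid below 0.1 rad), for 0.3 s.
At the end, for the whole second after the job is handed in: The lid stands at 60 degrees (within 7 degrees) and still, held by the fingers; the bar lies at rest on the mat, let go, its label facing up within 20 degrees (value of joint lid between 0.927 and 1.167 rad and velocity of joint lid between -0.1 and 0.1 rad/s and contact force between the fingers and lid above 0.3 N and angle between bar's own z axis and vertical below 0.35 rad and x of bar in the frame of mat between -0.14 and 0.14 m and y of bar in the frame of mat between -0.13 and 0.13 m and height (world z) of bar between 0.017 and 0.027 m and linear speed of bar below 0.02 m/s and angular speed of bar below 0.6 rad/s and contact force between the fingers and bar below 0.2 N); the arm keeps its last pose, push and grip.
It fails at once if the bar is lifted more than 12 mm off the mat (height (world z) of bar above 0.033 m).
It fails at once if another thing on the bench is moved more than 30 mm (distance of any of tweezers, slab0, slab1, jar, carton, screwdriver, bowl from where it was at the start of the episode above 0.03 m).
It also fails if it takes over 51 s, if anything falls off the work surface, if the arm or the gripper's body presses on something with over 40 N, if the wrist force passes 120 N, or if a joint passes its speed limit or range.

ROBOT

A 6-joint arm with a two-finger parallel gripper is mounted at the origin on the work surface. World frame = base frame: x ahead of the robot, y to its left, z up, the work surface at z = 0. Lengths are in m, angles in rad, forces in N, time in s.
With the tool pointing down it reaches from about 0.35 to 0.775 m from the base axis. Payload 5.5 kg.
Tool frame: the origin (TCP) lies at the very end of the fingers, on their centre line; the grasp point (between the pads) lies 19 mm behind it; z points along the fingers, y is the line along which they close (so a half turn about z gives the same grasp; the last joint's range is limited). The gripper opens to 85 mm and grips with 20 to 120 N. Pads are 22 mm wide; open, the fingers measure 114 mm over their backs; the gripper's body (76 mm by 85 mm) begins 54 mm behind the grasp point. The pads swing forward as they close: fully open they stand 13 mm farther back than shut.
Start: joints at [1.018, 0.313, 0.046, 1.304, 0, 1.431], TCP at [0.231, 0.527, 0.231] pointing down, gripper open.
Joint ranges: [-2.76, 2.76], [-0.86, 1.69], [-1.03, 1.26], [-2.2, 2.34], [-1.47, 1.5], [-3.14, 3.14]. Speed limits (rad/s): [2.57, 2.57, 3.14, 3.14, 3.14, 3.14].

INTERFACE

Orientations are given as a unit quaternion [w, x, y, z].
In Python, from workcell import env, cams, ticket, spotter gives the robot as it stands.
- The arm moves only by the tool jog_arm, never from a script. Its argument "increments" is a list that holds one entry, the list of rows, each a list of 7 numbers: the shift along the tool's x, y, z in units of 0.25 m (1.0 is 0.25 m), then the turn, a rotation vector about the tool's x, y, z in units of 180 degrees (1.0 is 180 degrees), then the closure in counts, from 0 (fully open) to 255 (shut). A call has 1 to 20 rows; each row shifts and turns the commanded pose from where the row before left it, along the tool's axes as they then stand; what a row does not reach is not made up. A row lasts 1/10 s, in which the tool goes at most 50 mm and 8.59 degrees, less where a joint would pass 70% of its speed; a pose out of reach is approached as far as the arm can. A call with a number of a shift or a turn outside -1 to 1 is refused whole. A call with a gripper value outside its range is refused whole. The fingers move at their own pace and stop on an object; "force" is the grip in N (left out, the last holds). Time passes only in rows, so rows that do not move let the fingers close. It gives the time, the measured TCP pose, the force, the opening and the grip force at its end, in the units of the state.
- env.get_state(): the state, without advancing time (a new reading comes with each control period).
- cams.read_camera(name): name is "side" or "top" or "wrist"; returns a dict with "pixels" (480x640x3 uint8, red, green, blue), "fx", "fy", "cx", "cy" (pixels), "xyz" and "attitude" of the camera in the world; the wrist camera has in their place "mount" (4x4, takes a point from camera to tool coordinates, whose origin is the TCP and whose axes are the flange's). Camera axes: x right, y down, z forward; pixel columns grow to the right and rows downward; lengths in m; the calibration is good to about 2 mm. A picture is of the moment at which its call begins: read the wrist's pose just before it. There is no depth.
- ticket.hand_in(): hands the job in; it is judged then, once.
Trained networks look in the newest picture that a camera, given by its name, has taken for a name from the list of things; names that differ only in an ending like _2 or _b are one class to them, and where a whole thing is asked for, a point or a joint stands for the part that bears it (a point fixed in the world has none). Each returns a list of dicts, best first, with "conf" (0 to 1); they miss things now and then, are a little off and sometimes report something else, mostly with a low value. They report only what shows in the picture. A call takes as long as a camera call. They do not tell look-alikes from the thing itself.
- spotter.find_in(target, camera): "uv" ([column, row] in pixels, amid what is visible of it).
- spotter.cut_out(target, camera): "region" (480x640 bool, what is visible of it) and "uv" ([column, row] in pixels, amid what is visible of it).
- spotter.landmark_of(target, camera): "uv" ([column, row] in pixels: a listed point, or the origin of a listed thing).
The state is a dict: "clock": time; "joint_pos": joint angles; "qvel": joint speeds; "tau": joint torques, N m; "tcp_pos": TCP position; "orientation": TCP orientation; "wrist_force": force on the tool from outside, world axes, zero at the start; "ft_torque": the same for the moment, N m; "finger_gap": finger opening in m; "grip_force": force on a finger pad.
Only numpy, scipy, OpenCV 4.12 (cv2) and the standard library are available. Lean on these libraries where they do the work, as an engineer would, in place of code of your own. Each camera call takes 0.05 s, during which the arm holds its last target. There are 200 camera calls.

## Working session

There is one attempt and no reset: what is moved stays moved. The work goes in short steps, Python scripts to look and compute and a tool call to move; the robot and the scene stay as the last step left them, time stands still between calls to the robot, and variables do not carry over. Pictures are saved under pics/ and viewed, at most 10 in all, crops included, and the job is handed in when it is done.

Besides the shell and the picture viewer there is one more tool, called after "Request:" as name(argument=value, ...) on one line, values as JSON. jog_arm: Moves the arm, as the interface text tells. Shifts and turns lie within -1 to 1; 1 stands for 0.25 m of shift or 180 degrees of turn. Its arguments: {"type":"object","properties":{"increments":{"type":"array"},"force":{"type":"number"}},"required":["increments"]}

```bash
mkdir -p pics; cat > h.py <<'E'
import numpy as np, cv2
from scipy.spatial.transform import Rotation as R
from workcell import env, cams, ticket, spotter
def q2R(q): return R.from_quat([q[1],q[2],q[3],q[0]]).as_matrix()
def look(name):
    s=env.get_state(); c=cams.read_camera(name)
    K=np.array([[c['fx'],0,c['cx']],[0,c['fy'],c['cy']],[0,0,1]])
    if 'mount' in c:
        T=np.eye(4);T[:3,:3]=q2R(s['orientation']);T[:3,3]=s['tcp_pos'];T=T@np.array(c['mount']); Rc=T[:3,:3];p=T[:3,3]
    else:
        a=np.array(c['attitude']); Rc=a if a.shape==(3,3) else q2R(a); p=np.array(c['xyz'])
    return c['pixels'],K,Rc,p
def onplane(v,uv,z):
    _,K,Rc,p=v; d=Rc@np.linalg.inv(K)@np.array([uv[0],uv[1],1.]); return p+d*(z-p[2])/d[2]
def proj(v,X):
    _,K,Rc,p=v; x=K@(Rc.T@(np.array(X)-p)); return x[:2]/x[2]
def save(px,n): cv2.imwrite(f'pics/{n}.png',px[...,::-1])
E
python3 - <<'E'
from h import *
np.set_printoptions(precision=3,suppress=True)
s=env.get_state(); print(s['clock'],s['tcp_pos'],s['orientation'])
vs={}
for n in ('top','side'):
    v=look(n); vs[n]=v; save(v[0],n); print(n,v[1][0],v[2].tolist(),v[3])
    for t,z in dict(bar=.021,mat=0.003,box=.1,lid_handle=.1435,lid_hinge=.1005,tweezers=.005,slab0=.005,jar=0,carton=0,bowl=0,screwdriver=.01).items():
        for d in spotter.landmark_of(t,n)[:3]: print(n,t,round(d['conf'],2),np.array(d['uv']),onplane(v,d['uv'],z))
a=np.vstack([cv2.resize(vs['top'][0],(640,480))]); 
E
```

```text
0.0 [0.23  0.526 0.23 ] [-0.     0.205  0.979 -0.001]
top [526.891   0.    317.184] [[0.006199246445913895, -0.9930603767162872, 0.11744214549985273], [-0.9999795078647183, -0.0063440011477427635, -0.0008587782445530559], [0.0015978717528960518, -0.11743441508153898, -0.9930793548152725]] [0.316 0.015 1.614]
top bar 0.87 [244.6 210.1] [0.608 0.236 0.021]
top bar 0.84 [226.5 328.9] [0.248 0.282 0.021]
top bar 0.77 [336.8 285.1] [ 0.381 -0.047  0.021]
top mat 0.7 [244.2 225.7] [0.563 0.239 0.003]
top mat 0.6 [387.3 174.3] [ 0.728 -0.205  0.003]
top box 0.88 [381.8 214.8] [ 0.583 -0.174  0.1  ]
top lid_handle 0.58 [384.3 228.7] [ 0.535 -0.176  0.143]
top lid_hinge 0.94 [386.6 175.8] [ 0.699 -0.189  0.101]
top tweezers 0.62 [259.5 192.2] [0.668 0.194 0.005]
top slab0 0.56 [216.4 259.2] [0.458 0.322 0.005]
top slab0 0.47 [260.1 269.3] [0.428 0.187 0.005]
top jar 0.67 [478.9 209.5] [ 0.619 -0.489  0.   ]
top carton 0.82 [150.5 223.4] [0.568 0.53  0.   ]
top bowl 0.88 [488.5 291.2] [ 0.366 -0.511  0.   ]
top screwdriver 0.83 [160.7 274.8] [0.409 0.489 0.01 ]
side [578.638   0.    323.171] [
[... 236 characters left out ...]
476.4] [0.26  0.491 0.021]
side bar 0.67 [375.3 256.7] [ 0.378 -0.046  0.021]
side bar 0.63 [241.6 305.8] [0.603 0.231 0.021]
side mat 0.68 [257.6 319. ] [0.558 0.236 0.003]
side mat 0.24 [185.9 426.5] [0.559 0.525 0.003]
side box 0.95 [325.  193.6] [ 0.557 -0.117  0.1  ]
side lid_handle 0.72 [344.8 168.4] [ 0.533 -0.183  0.143]
side lid_hinge 0.58 [295.1 154.3] [ 0.695 -0.21   0.101]
side tweezers 0.66 [227.3 291. ] [0.663 0.203 0.005]
side slab0 0.67 [275.6 367.2] [0.458 0.325 0.005]
side jar 0.93 [362.4 130.1] [ 0.614 -0.494  0.   ]
side carton 0.59 [184.6 426.4] [0.563 0.525 0.   ]
side bowl 0.79 [439.  152.2] [ 0.367 -0.508  0.   ]
side screwdriver 0.81 [252.1 447.5] [0.412 0.501 0.01 ]
```

```bash
python3 - <<'E'
import cv2,numpy as np
t=cv2.imread('pics/top.png');s=cv2.imread('pics/side.png')
a=cv2.resize(t[140:350,130:530],(800,420),interpolation=cv2.INTER_CUBIC)
cv2.imwrite('pics/a.png',a)
b=cv2.resize(s[230:400,140:400],(800,523),interpolation=cv2.INTER_CUBIC)
cv2.imwrite('pics/b.png',b)
E
```

```text
(no output)
```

View pics/a.png

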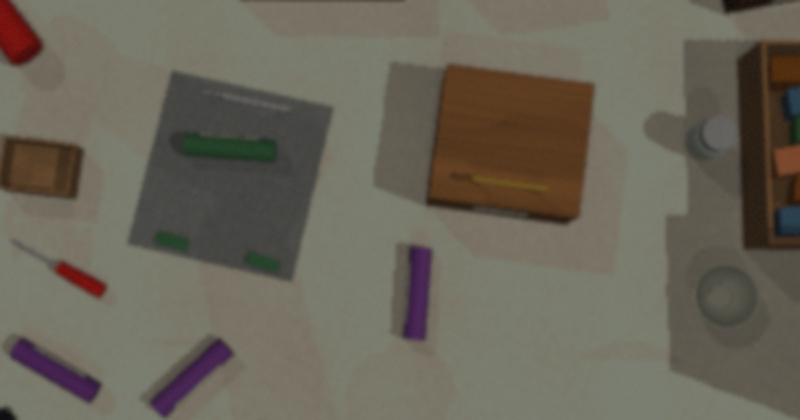

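View pics/b.png

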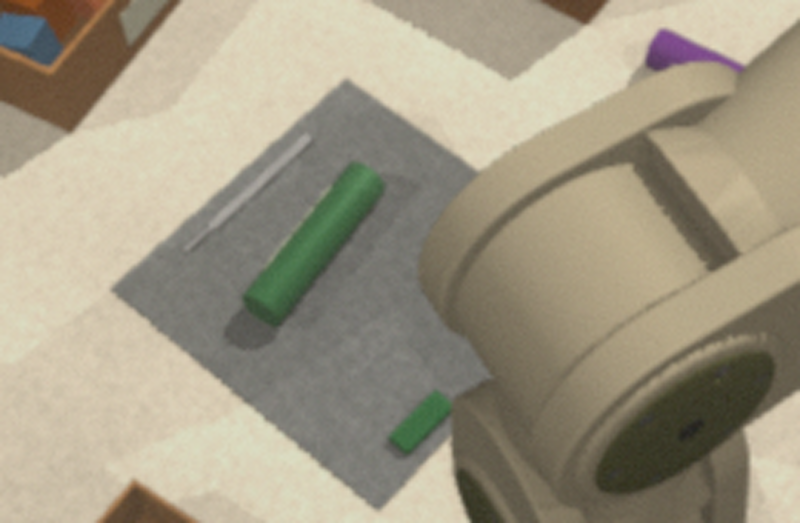

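The green bar on the mat (top px 245,210; side px 242,306) has the white label on its far side, so it is the bar. The purple bars at top px (227,329), (175,325) and (337,285) are look-alikes. The box handle is at top px (384,229). The two crops already confirm this, so next I'll measure the yaws and where to go.

```bash
python3 - <<'E'
from h import *
np.set_printoptions(precision=4,suppress=True)
for n in ('top','side'):
    v=look(n)
    for t,z in (('bar',.025),('lid_handle',.1085),('tweezers',.005),('mat',.003)):
        for d in spotter.cut_out(t,n):
            r=np.argwhere(d['region'])[:,::-1]
            if len(r)<10: continue
            P=np.array([onplane(v,p,z)[:2] for p in r[::max(1,len(r)//1500)]])
            (c,sz,a)=cv2.minAreaRect((P*1000).astype(np.float32)); 
            w=np.linalg.eigh(np.cov(P.T))[1][:,1]
            print(n,t,round(d['conf'],2),d['uv'],len(r),'c',np.array(c),np.array(sz),a,'pca yaw from y',np.degrees(np.arctan2(-w[0]*np.sign(w[1]),abs(w[1]))),'mean',P.mean(0))
    # handle: yellow pixels
    px=v[0].astype(int); hs=cv2.cvtColor(v[0],cv2.COLOR_RGB2HSV)
    u0=proj(v,[.535,-.18,.1435]).astype(int); m=np.zeros(px.shape[:2],bool)
    sl=np.s_[u0[1]-15:u0[1]+15,u0[0]-35:u0[0]+35]; m[sl]=(hs[sl][...,0]>20)&(hs[sl][...,0]<35)&(hs[sl][...,1]>120)
    r=np.argwhere(m)[:,::-1]
    if len(r)>5:
        P=np.array([onplane(v,p,.1435)[:2] for p in r]);w=np.linalg.eigh(np.cov(P.T))[1][:,1]
        print(n,'handle',len(r),P.mean(0),'ends',P[P[:,1].argmin()],P[P[:,1].argmax()],np.degrees(np.arctan2(-w[0]*np.sign(w[1]),abs(w[1]))))
E
```

```text
top bar 0.97 [228.4, 328.8] 585 c [247.541  284.0009] [ 36.2818 143.8359] 43.31880187988281 pca yaw from y 43.17836164756594 mean [0.2479 0.284 ]
top bar 0.9 [242.6, 212.7] 537 c [596.5512 234.8789] [142.4256  36.3833] 86.23743438720703 pca yaw from y -3.5492041825142384 mean [0.5965 0.2349]
top bar 0.89 [336.3, 287.3] 515 c [373.6602 -50.2484] [135.0602  36.0577] 0.01272285170853138 pca yaw from y 86.4021788804687 mean [ 0.3716 -0.0513]
top bar 0.68 [158.7, 327.9] 537 c [259.6061 487.3868] [142.9621  35.3707] 61.76096725463867 pca yaw from y -28.07079617472359 mean [0.2596 0.4883]
top lid_handle 0.53 [485.4, 210.3] 463 c [ 599.8746 -474.7409] [56.7193 81.4655] 33.70305633544922 pca yaw from y 34.277215828410775 mean [ 0.6003 -0.4748]
top tweezers 0.59 [263.6, 191.2] 50 c [670.8278 199.7358] [99.1766  7.4315] 78.88033294677734 pca yaw from y -12.02182557520195 mean [0.6701 0.1936]
top mat 0.98 [243.7, 230.6] 6656 c [557.2587 234.8689] [259.5588 280.0445] 77.27149963378906 pca yaw from y 68.35545925101108 mean [0.5547 0.2349]
top mat 0.64 [483.3, 209.8] 437 c [ 619.0723 -509.8709] [59
[... 437 characters left out ...]
 [38.0898 40.9926] 45.084495544433594 pca yaw from y -4.44598276145397 mean [0.21   0.3283]
side bar 0.6 [239.5, 307.5] 870 c [597.6539 236.3076] [150.2042  39.2192] 85.61156463623047 pca yaw from y -3.4787696638393584 mean [0.598  0.2389]
side lid_handle 0.61 [321.0, 169.4] 4562 c [ 596.1317 -182.772 ] [224.7321 202.2126] 82.48926544189453 pca yaw from y -5.27774862430575 mean [ 0.5947 -0.1788]
side tweezers 0.77 [224.8, 289.1] 159 c [675.3602 212.2825] [132.3798  11.8019] 80.50172424316406 pca yaw from y -11.762404146388295 mean [0.6732 0.2004]
side mat 0.73 [251.2, 327.7] 7890 c [559.4175 236.7955] [261.2344 281.8375] 77.25010681152344 pca yaw from y 36.37308280599188 mean [0.5762 0.2604]
```

Request:
jog_arm(increments=[[[0,0,0,0,0,0.0432,80],[0,0,0,0,0,0.0432,105],[0,0,0,0,0,0.0432,105],[0,0,0,0,0,0.0432,105],[0,0,0,0,0,0.0432,105],[0,0,0,0,0,0.0432,105],[0,0,0,0,0,0.0432,105],[0,0,0,0,0,0.0432,105],[0,0,0,0,0,0.0432,105]]], force=20)

```text
clock: 2.6
tcp_pos: [0.2307, 0.5267, 0.2313]
orientation: [-0.0, 0.731, 0.682, 0.0]
wrist_force: [-0.1, 0.6, -0.5]
finger_gap: 0.0501
grip_force: 0.0
```

Request:
jog_arm(increments=[[[-0.07,0.105,0.03,0,0,0,105],[-0.07,0.105,0.03,0,0,0,105],[-0.07,0.105,0.03,0,0,0,105],[-0.07,0.105,0.03,0,0,0,105],[-0.07,0.105,0.03,0,0,0,105],[-0.07,0.105,0.03,0,0,0,105],[-0.07,0.105,0.03,0,0,0,105],[-0.07,0.105,0.03,0,0,0,105],[-0.07,0.105,0.03,0,0,0,105],[-0.07,0.105,0.03,0,0,0,105],[-0.07,0.105,0.03,0,0,0,105],[-0.07,0.105,0.03,0,0,0,105],[-0.07,0.105,0.03,0,0,0,105],[-0.07,0.105,0.03,0,0,0,105],[-0.07,0.105,0.03,0,0,0,105],[0,0,0,0,0,0,105]]])

```text
clock: 4.2
tcp_pos: [0.6096, 0.2369, 0.1172]
orientation: [0.0, 0.731, 0.683, -0.0]
wrist_force: [0.2, -0.9, -0.1]
finger_gap: 0.05
grip_force: 0.0
```

```bash
cat > bar.py <<'E'
from h import *
import sys
np.set_printoptions(precision=4,suppress=True)
s=env.get_state(); Rt=q2R(s['orientation']); print(s['clock'],np.array(s['tcp_pos']),'yawy',np.degrees(np.arctan2(Rt[1,1],Rt[0,1])),'tilt',Rt[2],'gap',s['finger_gap'])
v=look('wrist')
for d in spotter.landmark_of('bar','wrist')[:2]: print('lm',d['conf'],d['uv'],onplane(v,d['uv'],.021))
for d in spotter.cut_out('bar','wrist')[:2]:
    r=np.argwhere(d['region'])[:,::-1]; P=np.array([onplane(v,p,.027)[:2] for p in r[::max(1,len(r)//2000)]])
    c,sz,a=cv2.minAreaRect((P*1000).astype(np.float32)); print('cut',d['conf'],d['uv'],c,sz,a)
hs=cv2.cvtColor(v[0],cv2.COLOR_RGB2HSV)
save(v[0],sys.argv[1])
E
python3 bar.py w1
```

```text
4.2 [0.6096 0.2369 0.1172] yawy -3.878585427540758 tilt [-0.0009  0.0001 -1.    ] gap 0.049963846074615986
lm 0.56 [299.5, 237.8] [0.6004 0.237  0.021 ]
cut 0.59 [299.5, 228.8] (602.006591796875, 234.78048706054688) (146.8690185546875, 36.39209747314453) 86.2162094116211
```

View pics/w1.png

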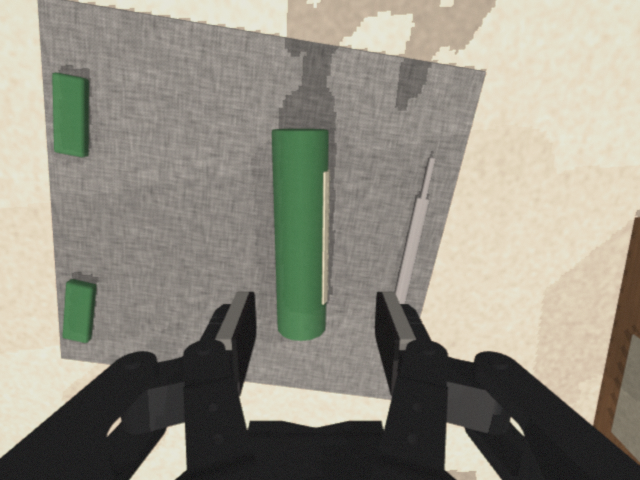

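Close view: the bar spans columns 273-328 with its label on the right (far) side. The fingers straddle it at columns 250 and 385, and the tweezers lie outside at around column 415. I'll descend with the fingers a bit wider.

Request:
jog_arm(increments=[[[0,-0.004,0.07,0,0,0,87],[0,-0.004,0.07,0,0,0,87],[0,-0.004,0.07,0,0,0,87],[0,-0.004,0.07,0,0,0,87],[0,0,0.07,0,0,0,87],[0,0,0.07,0,0,0,87],[0,0,0,0,0,0,87]]])

```text
clock: 5.05
tcp_pos: [0.6001, 0.2407, 0.0118]
orientation: [-0.001, 0.729, 0.685, -0.002]
wrist_force: [-0.5, 0.4, -0.6]
finger_gap: 0.0565
grip_force: 0.0
```

Request:
jog_arm(increments=[[[0,-0.01,0,0,0,0,87],[0,-0.01,0,0,0,0,87],[0,-0.01,0,0,0,0,87],[0,-0.01,0,0,0,0,87],[0,-0.01,0,0,0,0,87],[0,-0.01,0,0,0,0,87],[0,-0.01,0,0,0,0,87],[0,-0.01,0,0,0,0,87],[0,-0.01,0,0,0,0,87],[0,-0.01,0,0,0,0,87],[0,0,0,0,0,0,87],[0,0,0,0,0,0,87]]])

```text
clock: 6.25
tcp_pos: [0.5779, 0.2417, 0.0138]
orientation: [-0.0, 0.729, 0.684, -0.0]
wrist_force: [-0.1, 0.1, -0.4]
finger_gap: 0.0561
grip_force: 0.0
```

```bash
python3 bar.py w2; python3 - <<'E'
from h import *
v=look('top'); u=proj(v,[.585,.237,.02]).astype(int); c=v[0][u[1]-30:u[1]+30,u[0]-40:u[0]+40]
w=cv2.resize(c,(480,360),interpolation=cv2.INTER_CUBIC); x=cv2.imread('pics/w2.png')[...,::-1]; x=cv2.resize(x,(480,360)); save(np.vstack([np.hstack([w[:,:400],x[:,:400]])]),'w2c')
E
```

```text
6.25 [0.5779 0.2417 0.0138] yawy -3.6302127170994796 tilt [ 0.     -0.0002 -1.    ] gap 0.05607527759079195
lm 0.85 [332.3, 321.5] [0.5862 0.2385 0.021 ]
cut 0.74 [333.0, 272.4] (587.5072631835938, 250.69659423828125) (119.5124740600586, 34.69471740722656) 85.88789367675781
cut 0.4 [10.0, 125.9] (483.2467956542969, 321.96087646484375) (43.98356628417969, 7.419697284698486) 71.86796569824219
```

View pics/w2c.png

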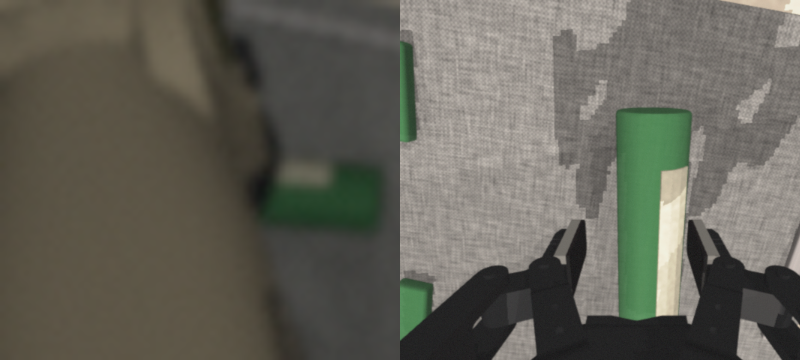

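The push rolls the bar cleanly. The label now spans 661-687 on a bar spanning 618-690, so it is about 39° off vertical and needs about 12 mm more.

Request:
jog_arm(increments=[[[0,-0.009,0,0,0,0,87],[0,-0.009,0,0,0,0,87],[0,-0.009,0,0,0,0,87],[0,-0.009,0,0,0,0,87],[0,-0.009,0,0,0,0,87],[0,0,0,0,0,0,87],[0,0,0,0,0,0,87]]])

```text
clock: 7.15
tcp_pos: [0.5667, 0.2424, 0.0138]
orientation: [-0.0, 0.729, 0.684, 0.0]
wrist_force: [0.3, 0.6, 0.9]
finger_gap: 0.0563
grip_force: 0.0
```

```bash
cat > lab.py <<'E'
from h import *
np.set_printoptions(precision=4,suppress=True)
v=look('wrist'); s=env.get_state(); print(s['tcp_pos'])
px=v[0].astype(int); g=(px[...,1]>px[...,0]*1.25)&(px[...,1]>px[...,2]*1.15)
# per-row: longest green+label span
for row in range(140,420,30):
    gc=np.where(g[row,200:480])[0]+200
    if len(gc)<15: continue
    a,b=gc[0],gc[-1]; ng=[c for c in range(a,b+1) if not g[row,c]]
    print(row,a,b,(ng[0],ng[-1],len(ng)) if ng else None)
for d in spotter.landmark_of('bar','wrist')[:1]: print(d['uv'],onplane(v,d['uv'],.021))
print(v[1][0,0],v[1][:2,2],v[3])
E
python3 lab.py; python3 bar.py w3
```

```text
[0.5668 0.2424 0.0138]
170 290 387 None
200 290 386 None
230 291 383 (316, 363, 48)
260 292 381 (316, 362, 47)
290 292 379 (315, 360, 46)
320 292 377 (315, 359, 45)
350 292 375 (315, 357, 43)
380 293 373 (315, 356, 42)
410 293 371 (314, 354, 41)
[334.4, 319.2] [0.5758 0.2402 0.021 ]
371.84377258599727 [315.1416 235.2307] [0.573  0.3199 0.1557]
7.25 [0.5669 0.2423 0.0138] yawy -3.63720916773885 tilt [ 0.0001  0.0001 -1.    ] gap 0.056523955954936755
lm 0.75 [332.5, 319.6] [0.5752 0.24   0.021 ]
cut 0.78 [332.6, 274.4] (576.5045776367188, 250.94406127929688) (119.81050872802734, 34.052738189697266) 85.89009857177734
cut 0.69 [33.2, 395.3] (448.45037841796875, 208.392822265625) (38.21669006347656, 19.944082260131836) 71.1780776977539
```

The label now spans 315-360 on a bar spanning 292-379, so it is up within about 3°. I'll back the finger off to the centre, pause and rise.

Request:
jog_arm(increments=[[[0,0.018,0,0,0,0,87],[0,0.018,0,0,0,0,87],[0,0,0,0,0,0,87],[0,0,0,0,0,0,87],[0,0,0,0,0,0,87],[0,0,-0.06,0,0,0,87],[0,0,-0.1,0,0,0,87],[0,0,-0.14,0,0,0,87],[0,0,-0.16,0,0,0,87],[0,0,-0.16,0,0,0,87],[0,0,-0.16,0,0,0,87],[0,0,0,0,0,0,60],[0,0,0,0,0,0,60]]])

```text
clock: 8.7
tcp_pos: [0.5764, 0.242, 0.2101]
orientation: [0.001, 0.729, 0.684, 0.001]
wrist_force: [-1.6, 0.6, -0.5]
finger_gap: 0.0652
grip_force: 0.0
```

```bash
python3 bar.py w4; python3 lab.py;  python3 - <<'E'
from h import *
np.set_printoptions(precision=4,suppress=True)
for n in ('top','side'):
    v=look(n)
    for t,z in dict(box=0,lid_handle=.1435,lid_hinge=.1005).items():
        for d in spotter.landmark_of(t,n)[:2]: print(n,t,d['conf'],d['uv'],onplane(v,d['uv'],z))
save(v[0],'s4')
v=look('top');c=cv2.resize(v[0][150:270,220:460],(800,400),interpolation=cv2.INTER_CUBIC);save(c,'t4')
E
```

```text
8.7 [0.5764 0.242  0.2101] yawy -3.6282867264193297 tilt [ 0.001   0.0027 -1.    ] gap 0.06523727526957554
lm 0.83 [161.9, 459.5] [ 0.3825 -0.0465  0.021 ]
lm 0.68 [312.0, 209.1] [0.5752 0.239  0.021 ]
cut 0.97 [146.3, 462.1] (361.9254150390625, -40.069358825683594) (54.471824645996094, 66.21147155761719) 83.2716293334961
cut 0.68 [311.7, 202.9] (576.0506591796875, 237.16287231445312) (145.10325622558594, 36.6295166015625) 85.83959197998047
[0.5748 0.2415 0.2069]
140 296 336 None
170 297 335 (306, 325, 20)
200 297 335 (306, 325, 20)
230 297 334 (306, 324, 19)
260 297 333 (306, 324, 19)
[160.6, 460.0] [ 0.379  -0.0462  0.021 ]
371.84377258599727 [315.1416 235.2307] [0.5815 0.3191 0.3488]
top box 0.98 [379.2, 218.3] [ 0.5891 -0.1787  0.    ]
top lid_handle 0.74 [385.8, 231.4] [ 0.5275 -0.1799  0.1435]
top lid_handle 0.27 [258.5, 270.1] [0.4161 0.1767 0.1435]
top lid_hinge 0.81 [386.2, 177.7] [ 0.693  -0.1882  0.1005]
side box 0.63 [324.0, 197.3] [ 0.5934 -0.1861  0.    ]
side lid_handle 0.67 [343.4, 172.7] [ 0.5297 -0.1669  0.1435]
side lid_hinge 0.77 [295.0, 153.2] [ 0.6972 -0.2137  0.1005]
```

View pics/w4.png

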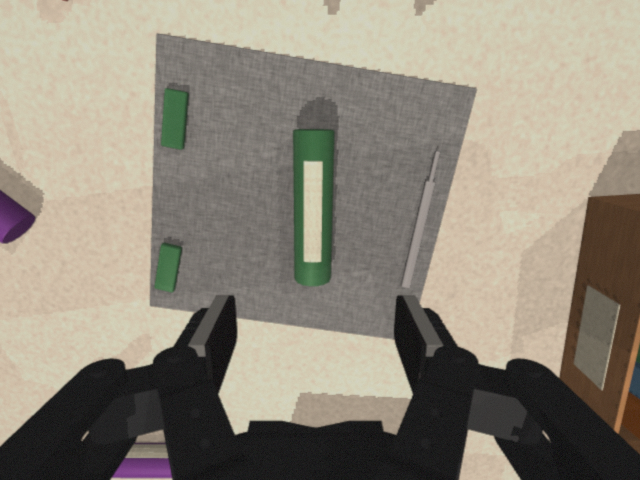

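View pics/t4.png

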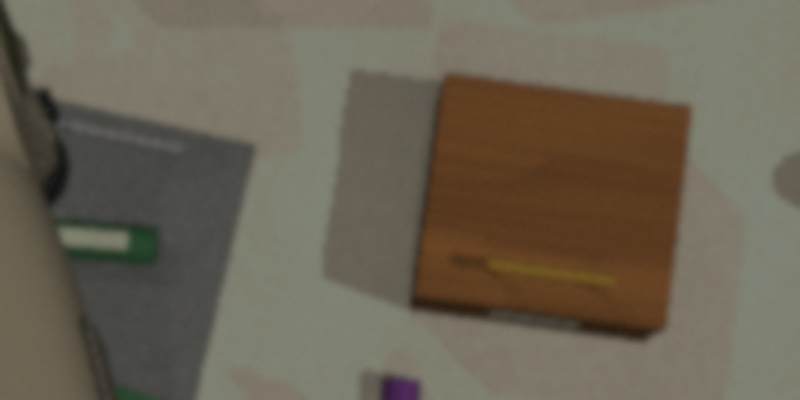

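The label faces up: it spans 306-325 on a bar spanning 297-334, centred on the bar. The handle's middle is at top px (385,232), and the box is yawed about -7.5°. Next I move above the handle.

Request:
jog_arm(increments=[[[0,0,-0.04,0,0,0.0217,50],[-0.09,0.002,0,0,0,0,50],[-0.15,0.002,0,0,0,0,50],[-0.16,0.002,0,0,0,0,50],[-0.16,0.002,0,0,0,0,50],[-0.16,0.002,0,0,0,0,50],[-0.16,0.002,0,0,0,0,50],[-0.16,0.002,0,0,0,0,50],[-0.16,0.002,0,0,0,0,50],[-0.16,0.002,0,0,0,0,50],[-0.15,0.002,0,0,0,0,50],[-0.11,0.002,0,0,0,0,50],[-0.07,0.002,0,0,0,0,50],[0,0,0,0,0,0,50],[0,0,0,0,0,0,50]]])

```text
clock: 10.9
tcp_pos: [0.5263, -0.1775, 0.2188]
orientation: [-0.0, 0.752, 0.659, 0.0]
wrist_force: [0.3, -0.1, -0.2]
finger_gap: 0.0687
grip_force: 0.0
```

```bash
python3 - <<'E'
from h import *
np.set_printoptions(precision=4,suppress=True)
s=env.get_state(); Rt=q2R(s['orientation']); print(s['clock'],np.array(s['tcp_pos']),np.degrees(np.arctan2(Rt[1,1],Rt[0,1])),s['finger_gap'])
v=look('wrist')
for d in spotter.landmark_of('lid_handle','wrist')[:2]: print(d['conf'],d['uv'],onplane(v,d['uv'],.1435))
print(proj(v,[.526,-.178,.1435])); save(v[0],'w5')
v=look('top')
for d in spotter.landmark_of('lid_hinge','top')[:1]: print(onplane(v,d['uv'],.1005))
E
```

```text
10.9 [ 0.5263 -0.1775  0.2188] -7.561162791833895 0.06866849544209602
0.84 [320.8, 244.2] [ 0.5315 -0.1757  0.1435]
[312.5534 248.8038]
[ 0.6999 -0.1906  0.1005]
```

View pics/w5.png

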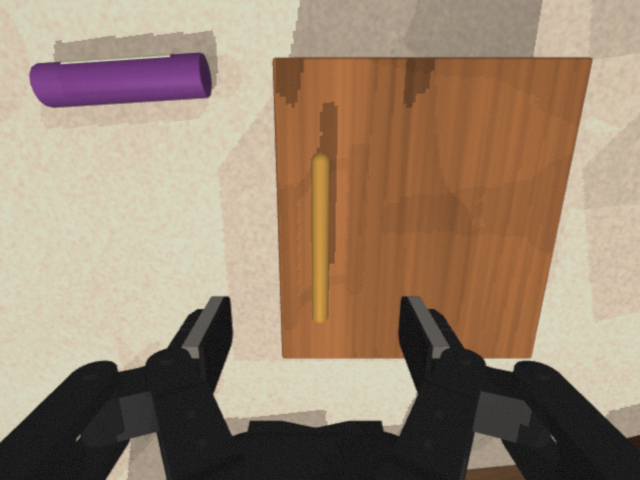

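The handle is at column 320, rows 153-322, parallel to the pads and about 4 mm toward tool +y. I'll descend and grip.

Request:
jog_arm(increments=[[[0,0.009,0.06,0,0,0,50],[0,0.009,0.08,0,0,0,50],[0,0,0.08,0,0,0,50],[0,0,0.08,0,0,0,50],[0,0,0.05,0,0,0,50],[0,0,0.02,0,0,0,50],[0,0,0,0,0,0,150],[0,0,0,0,0,0,255],[0,0,0,0,0,0,255],[0,0,0,0,0,0,255],[0,0,0,0,0,0,255],[0,0,0,0,0,0,255],[0,0,0,0,0,0,255]]], force=30)

```text
clock: 12.4
tcp_pos: [0.5292, -0.1784, 0.1271]
orientation: [-0.001, 0.752, 0.659, -0.001]
wrist_force: [-6.1, 0.1, 5.4]
finger_gap: 0.0095
grip_force: 29.5
```

```bash
python3 -c "
import numpy as np
r=np.hypot(.17,.043);a=np.arctan2(.043,.17)+np.radians(np.arange(0,61,3));f=.17-r*np.cos(a);u=r*np.sin(a)-.043
for i,x in enumerate(zip(np.diff(f)/.25,-np.diff(u)/.25)):print(3*i+3,np.round(x,4))
print(f[-1],u[-1])"
```

```text
3 [ 0.0099 -0.0354]
6 [ 0.0118 -0.0348]
9 [ 0.0136 -0.0341]
12 [ 0.0153 -0.0334]
15 [ 0.0171 -0.0325]
18 [ 0.0187 -0.0316]
21 [ 0.0204 -0.0306]
24 [ 0.0219 -0.0294]
27 [ 0.0235 -0.0283]
30 [ 0.0249 -0.027 ]
33 [ 0.0263 -0.0256]
36 [ 0.0276 -0.0242]
39 [ 0.0288 -0.0228]
42 [ 0.03   -0.0212]
45 [ 0.031  -0.0196]
48 [ 0.032 -0.018]
51 [ 0.0329 -0.0163]
54 [ 0.0337 -0.0145]
57 [ 0.0344 -0.0127]
60 [ 0.0351 -0.0109]
0.12223909236273085 0.1257243186433546
```

Request:
jog_arm(increments=[[[0,0.01,-0.035,0,0,0,255],[0,0.012,-0.035,0,0,0,255],[0,0.014,-0.034,0,0,0,255],[0,0.015,-0.033,0,0,0,255],[0,0.017,-0.033,0,0,0,255],[0,0.019,-0.032,0,0,0,255],[0,0,0,0,0,0,255],[0,0,0,0,0,0,255]]])

```text
clock: 13.2
tcp_pos: [0.5497, -0.1811, 0.1776]
orientation: [-0.002, 0.752, 0.659, -0.002]
wrist_force: [-10.1, 0.2, 4.5]
finger_gap: 0.0096
grip_force: 29.6
```

Request:
jog_arm(increments=[[[0,0.016,-0.031,0,0,0,255],[0,0.02,-0.03,0,0,0,255],[0,0.023,-0.028,0,0,0,255],[0,0.024,-0.027,0,0,0,255],[0,0.026,-0.026,0,0,0,255],[0,0.027,-0.024,0,0,0,255],[0,0.029,-0.023,0,0,0,255],[0,0,0,0,0,0,255],[0,0,0,0,0,0,255]]])

```text
clock: 14.1
tcp_pos: [0.592, -0.1867, 0.2266]
orientation: [-0.0, 0.752, 0.659, -0.001]
wrist_force: [-8.4, 1.2, 9.4]
finger_gap: 0.0099
grip_force: 30.0
```

Request:
jog_arm(increments=[[[0,0.03,-0.021,0,0,0,255],[0,0.031,-0.02,0,0,0,255],[0,0.032,-0.018,0,0,0,255],[0,0.033,-0.016,0,0,0,255],[0,0.034,-0.014,0,0,0,255],[0,0.034,-0.013,0,0,0,255],[0,0.035,-0.011,0,0,0,255],[0,0,0,0,0,0,255],[0,0,0,0,0,0,255],[0,0,0,0,0,0,255]]])

```text
clock: 15.1
tcp_pos: [0.6506, -0.1945, 0.2544]
orientation: [0.001, 0.752, 0.659, 0.001]
wrist_force: [-1.2, 0.2, 4.3]
finger_gap: 0.0097
grip_force: 31.3
```

```bash
python3 - <<'E'
from h import *
s=env.get_state();p=np.array(s['tcp_pos']);print(p,s['wrist_force'],s['finger_gap'])
for z in (.019,.0165):
    f=.170-((p[0]-.5305)*.991-(p[1]+.1765)*.1305); u=p[2]+z-.1005
    print('lid deg',np.degrees(np.arctan2(u,f))-14.2,'r',np.hypot(f,u))
for n in ('side','top'):
    v=look(n)
    for d in spotter.landmark_of('lid_handle',n)[:2]: print(n,d['conf'],d['uv'],'expected',proj(v,p+[0,0,.018]))
    save(v[0],'e'+n)
a=cv2.imread('pics/eside.png')[60:300,180:480];b=cv2.imread('pics/etop.png')[150:350,210:450]
cv2.imwrite('pics/e.png',np.hstack([cv2.resize(a,(400,320)),cv2.resize(b,(400,320))]))
E
```

```text
[ 0.65063887 -0.19448266  0.2544079 ] [-1.17635582  0.19416283  4.3234653 ] 0.009686183731608376
lid deg 60.10201838772349 r 0.17960700735068427
lid deg 59.883307568542705 r 0.1772015451725232
side 0.74 [304.3, 110.5] expected [305.82631427 112.83030825]
```

View pics/e.png

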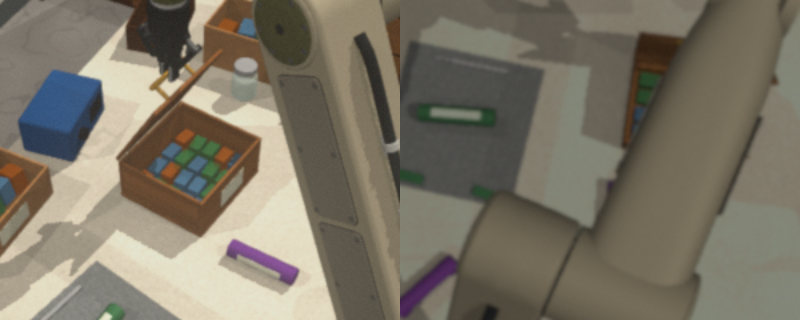

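The lid is open and its handle is held at side px (304,111), which works out to about 60°. The bar is still on the mat with its label up. Handing in.

```bash
python3 -c "
from h import *
print(ticket.hand_in())"
```

```text
the job is handed in; nothing more can be done
None
```

The bar lies on the mat, let go, with its label up to within about 3°, and the job was handed in with the gripper holding the lid open at about 60°, roughly 15 s into the 51 s limit; the hand-in returned no verdict.

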